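# Wheel bolts onto their length stands

### The job

Check the four loose wheel bolts standing on the worktop for length: stand each one upright, head down and wholly on the round anvil of the stand whose post is level with the top of that bolt when it stands there. Work from the shortest bolt to the longest, letting go of each before fetching the next. Leave the plain pin and the wheel nut standing where they are.

Things in the scene. Friction and masses are not known exactly. Their poses are not given: they have to be found in the camera images.
- bolt_50: loose steel wheel bolt, 50 mm long, standing upright on its hex head, shank up. From below: hex head 30 mm across flats, 16 mm high; round flange 38 mm diameter, 4 mm thick (top 20 mm up); round threaded shank 20 mm diameter up to 50 mm. About 210 g. Origin: centre of the head's underside; z up along the shank.
- bolt_65: loose steel wheel bolt, 65 mm long, standing upright on its hex head, shank up. From below: hex head 30 mm across flats, 16 mm high; round flange 38 mm diameter, 4 mm thick (top 20 mm up); round threaded shank 20 mm diameter up to 65 mm. About 243 g. Origin: centre of the head's underside; z up along the shank.
- bolt_80: loose steel wheel bolt, 80 mm long, standing upright on its hex head, shank up. From below: hex head 30 mm across flats, 16 mm high; round flange 38 mm diameter, 4 mm thick (top 20 mm up); round threaded shank 20 mm diameter up to 80 mm. About 276 g. Origin: centre of the head's underside; z up along the shank.
- bolt_95: loose steel wheel bolt, 95 mm long, standing upright on its hex head, shank up. From below: hex head 30 mm across flats, 16 mm high; round flange 38 mm diameter, 4 mm thick (top 20 mm up); round threaded shank 20 mm diameter up to 95 mm. About 309 g. Origin: centre of the head's underside; z up along the shank.
- stand_50: fixed stand for the 50 mm bolt: grey base 80 x 120 x 10 mm, bright round anvil 64 mm diameter, its flat top 14 mm above the worktop, dark 18 mm square post rising 50 mm above the anvil top. Origin: on the worktop under the anvil centre; z up; post axis 62 mm along +y (the far side from the robot, within 40 deg of world +x); base spans y -40 to 80 mm, x +-40 mm.
- stand_65: fixed stand for the 65 mm bolt: grey base 80 x 120 x 10 mm, bright round anvil 64 mm diameter, its flat top 14 mm above the worktop, dark 18 mm square post rising 65 mm above the anvil top. Origin: on the worktop under the anvil centre; z up; post axis 62 mm along +y (the far side from the robot, within 40 deg of world +x); base spans y -40 to 80 mm, x +-40 mm.
- stand_80: fixed stand for the 80 mm bolt: grey base 80 x 120 x 10 mm, bright round anvil 64 mm diameter, its flat top 14 mm above the worktop, dark 18 mm square post rising 80 mm above the anvil top. Origin: on the worktop under the anvil centre; z up; post axis 62 mm along +y (the far side from the robot, within 40 deg of world +x); base spans y -40 to 80 mm, x +-40 mm.
- stand_95: fixed stand for the 95 mm bolt: grey base 80 x 120 x 10 mm, bright round anvil 64 mm diameter, its flat top 14 mm above the worktop, dark 18 mm square post rising 95 mm above the anvil top. Origin: on the worktop under the anvil centre; z up; post axis 62 mm along +y (the far side from the robot, within 40 deg of world +x); base spans y -40 to 80 mm, x +-40 mm.
- pin: plain smooth steel locating pin, loose, standing upright: 24 mm diameter, 72 mm tall, no head, no flange. Not a bolt; it stays where it is. Origin: centre of its underside, z up.
- nut: steel hex wheel nut lying flat, loose: round flange 42 mm in diameter and 6 mm thick below, hex 30 mm across flats up to 26 mm. Not a bolt; it stays where it is. Origin: centre of its underside, z up.
There are look-alikes about, which are no part of the job. Leave any orange or turquoise look-alike of the pin alone. What is shaped like the bolt_65 but blue is not meant.

How it is judged:
By the outcome, as a careful person would: the job done as asked, in the order asked, and still so for the second after the job is handed in, with the robot touching nothing.
It also fails if it takes over 104 s, if anything falls off the work surface, if the arm or the gripper's body presses on something with over 40 N, if the wrist force passes 120 N, or if a joint passes its speed limit or range.

### The arm

A 7-joint arm with a two-finger parallel gripper is mounted at the origin on the work surface. World frame = base frame: x ahead of the robot, y to its left, z up, the work surface at z = 0. Lengths are in m, angles in rad, forces in N, time in s.
With the tool pointing down it reaches from about 0.425 to 0.875 m from the base axis. Payload 8.4 kg.
Tool frame: the origin (TCP) lies at the very end of the fingers, on their centre line; the grasp point (between the pads) lies 19 mm behind it (manip.tcp_to_grasp is the distance from the TCP to the grasp point, in m); z points along the fingers, y is the line along which they close (so a half turn about z gives the same grasp; the last joint's range is limited). The gripper opens to 85 mm and grips with 20 to 120 N. Pads are 22 mm wide; open, the fingers measure 114 mm over their backs; the gripper's body (76 mm by 85 mm) begins 54 mm behind the grasp point. The pads swing forward as they close: fully open they stand 13 mm farther back than shut.
Start: joints at [1.149, 0.333, 0.04, 1.465, -0.013, 1.343, -0.059], TCP at [0.206, -0.616, 0.231] pointing down, gripper open.
Joint ranges: [-2.58, 2.58], [-0.38, 2.09], [-1.3, 1.39], [0.25, 2.4], [-1.5, 4.64], [0.08, 2.09], [-2.65, 2.65]. Speed limits (rad/s): [2.22, 2.22, 2.79, 2.79, 3.14, 3.14, 3.14].

### API

Orientations are given as a rotation vector (axis times angle).
In Python, from station import manip gives the robot as it stands. Calls block until the motion is done:
- manip.movep(position, orientation): joint-space move of the TCP to a pose.
- manip.movel(position, rotation=None, velocity=0.15, until_force=None): straight line of the TCP; rotation=None keeps the orientation; velocity is the mean speed in m/s. With until_force (N) it stops when the force on the tool has changed by that much, and returns True; else False.
- manip.goto_joints(angles): joint-space move.
- manip.grip(opening): finger opening in m; the grip force is fixed at half the most; returns when the fingers have stopped.
- manip.hold(seconds).
- manip.solve_ik(position, orientation): joint angles nearest the present ones, or None.
- manip.get_state(): the state.
- manip.grab_frame(name): name is "side" or "top" or "wrist"; returns a dict with "img" (480x640x3 uint8, red, green, blue), "fov_y" (degrees; the focal length in pixels is half the picture's height over the tangent of half this angle, whatever the lens; pixels are square), "cx", "cy" (the principal point, pixels), "extrinsics" (4x4, takes a point from camera to world coordinates). Camera axes: x right, y down, z forward; pixel columns grow to the right and rows downward; lengths in m; the calibration is good to about 2 mm. A picture is of the moment at which its call begins. There is no depth.
A pose or a line that the arm cannot do raises manip.IKError and nothing moves.
- manip.close_job(): hands the job in; it is judged then, once.
Trained networks look in a picture, given as the dict that the camera call returned (one of the last four; its "shot" number tells which), for a name from the list of things; names that differ only in an ending like _2 or _b are one class to them, and where a whole thing is asked for, a point or a joint stands for the part that bears it (a point fixed in the world has none). Each returns a list of dicts, best first, with "conf" (0 to 1); they miss things now and then, are a little off and sometimes report something else, mostly with a low value. They report only what shows in the picture. A call takes as long as a camera call. They do not tell look-alikes from the thing itself.
- manip.regions_of(picture, target): "pixels" (480x640 bool, what is visible of it) and "box" ([left, top, right, bottom] in pixels, round what is visible of it).
- manip.tip_of(picture, target): "xy" ([column, row] in pixels: a listed point, or the origin of a listed thing).
The state is a dict: "time": time; "joint_pos": joint angles; "joint_velocities": joint speeds; "joint_torque": joint torques, N m; "eef_pos": TCP position; "ee_rot": TCP orientation; "contact_force": force on the tool from outside, world axes, zero at the start; "ft_torque": the same for the moment, N m; "opening": finger opening in m; "grasp_force": force on a finger pad.
Only numpy, scipy, OpenCV 4.12 (cv2) and the standard library are available. Lean on these libraries where they do the work, as an engineer would, in place of code of your own. Each camera call takes 0.05 s, during which the arm holds its last target. There are 200 camera calls.

## Working session

There is one attempt and no reset: what is moved stays moved. The work goes in short steps, each a Python script; the robot and the scene stay as the last script left them, time stands still between calls to the robot, and variables do not carry over. Pictures are saved under pics/ and viewed, at most 14 in all, crops included, and the job is handed in when it is done.

```bash
ls; mkdir -p pics; cat > h.py <<'E'
from station import manip
import numpy as np, cv2
def K(p):
    f=240/np.tan(np.radians(p["fov_y"])/2); return f,p["cx"],p["cy"]
def ray(p,uv):
    f,cx,cy=K(p);T=np.array(p["extrinsics"])
    d=T[:3,:3]@np.array([(uv[0]-cx)/f,(uv[1]-cy)/f,1]);return T[:3,3],d/np.linalg.norm(d)
def at_z(p,uv,z):
    o,d=ray(p,uv);return o+d*(z-o[2])/d[2]
def proj(p,X):
    f,cx,cy=K(p);T=np.array(p["extrinsics"]);c=T[:3,:3].T@(np.array(X)-T[:3,3])
    return np.array([cx+f*c[0]/c[2],cy+f*c[1]/c[2]])
def tri(rays):
    A=sum(np.eye(3)-np.outer(d,d) for o,d in rays);b=sum((np.eye(3)-np.outer(d,d))@o for o,d in rays)
    X=np.linalg.solve(A,b);return X
def save(p,n): cv2.imwrite("pics/"+n,p["img"][:,:,::-1])
E
python3 - <<'E'
from h import *
s=manip.get_state();print(s["time"],s["eef_pos"],s["ee_rot"],s["opening"],manip.tcp_to_grasp)
ims=[]
N=["bolt_50","bolt_65","bolt_80","bolt_95","stand_50","stand_65","stand_80","stand_95","pin","nut"]
for c in ["top","side"]:
    p=manip.grab_frame(c);save(p,c+"0.png");T=np.array(p["extrinsics"]);print(c,p["fov_y"],p["cx"],p["cy"],T.round(3).tolist())
    for n in N:
        r=manip.tip_of(p,n);q=manip.regions_of(p,n)
        print(n,[(round(float(a["conf"]),2),np.round(a["xy"]).tolist(),at_z(p,a["xy"],0)[:2].round(3).tolist()) for a in r][:5],[(round(float(a["conf"]),2),np.round(a["box"]).tolist()) for a in q][:5])
print(manip.get_state()["time"])
E
```

```text
pics
0.0 [ 0.20602017 -0.61600225  0.23042543] [-3.09922042e+00 -5.04543908e-01  5.80740736e-04] 0.08524293779445881 0.0187
top 42.60012998749927 319.16748044397 224.9511992865329 [[-0.029, -0.993, 0.111, 0.321], [-0.999, 0.031, 0.015, 0.005], [-0.019, -0.11, -0.994, 1.387], [0.0, 0.0, 0.0, 1.0]]
bolt_50 [(0.82, [445.0, 254.0], [0.401, -0.256]), (0.73, [261.0, 247.0], [0.431, 0.158]), (0.59, [308.0, 233.0], [0.458, 0.053]), (0.55, [352.0, 243.0], [0.434, -0.046]), (0.5, [297.0, 280.0], [0.354, 0.08])] [(0.7, [344.0, 233.0, 358.0, 246.0]), (0.68, [436.0, 246.0, 461.0, 260.0]), (0.62, [299.0, 227.0, 318.0, 245.0]), (0.59, [254.0, 234.0, 271.0, 256.0]), (0.51, [292.0, 273.0, 308.0, 291.0])]
bolt_65 [(0.82, [445.0, 254.0], [0.401, -0.256]), (0.73, [261.0, 247.0], [0.431, 0.158]), (0.59, [308.0, 233.0], [0.458, 0.053]), (0.55, [352.0, 243.0], [0.434, -0.046]), (0.5, [297.0, 280.0], [0.354, 0.08])] [(0.7, [344.0, 233.0, 358.0, 246.0]), (0.68, [436.0, 246.0, 461.0, 260.0]), (0.62, [299.0, 227.0, 318.0, 245.0]), (0.59, [254.0, 234.0, 271.0, 256.0]), (0.51, [292.0, 273.0, 308.0, 291.0])]
bolt
[... 4795 characters left out ...]
0, 426.0])]
stand_95 [(0.76, [164.0, 394.0], [0.514, 0.444]), (0.74, [238.0, 275.0], [0.613, 0.155]), (0.69, [404.0, 181.0], [0.498, -0.431]), (0.65, [290.0, 217.0], [0.657, -0.09])] [(0.97, [196.0, 236.0, 265.0, 290.0]), (0.67, [258.0, 176.0, 309.0, 225.0]), (0.59, [378.0, 143.0, 425.0, 190.0]), (0.56, [113.0, 343.0, 200.0, 426.0])]
pin [(0.8, [336.0, 359.0], [0.318, 0.226]), (0.65, [286.0, 374.0], [0.373, 0.3]), (0.56, [296.0, 348.0], [0.392, 0.246]), (0.5, [327.0, 277.0], [0.451, 0.051])] [(0.89, [288.0, 318.0, 305.0, 348.0]), (0.83, [324.0, 327.0, 343.0, 364.0]), (0.64, [274.0, 344.0, 290.0, 376.0])]
nut [(0.66, [379.0, 233.0], [0.435, -0.158])] [(0.61, [371.0, 226.0, 383.0, 247.0])]
2.1
```

View pics/top0.png

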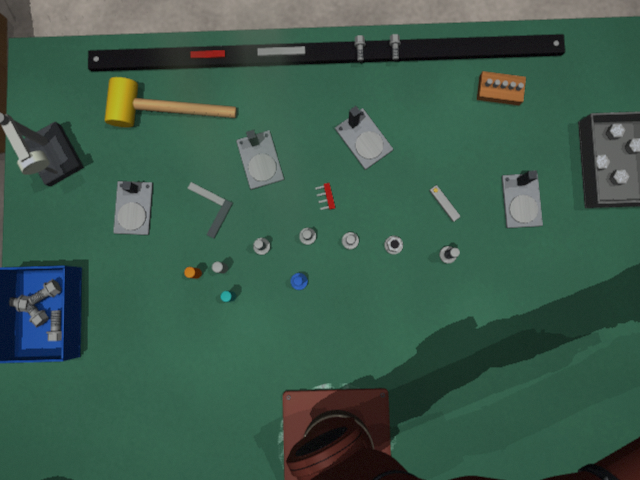

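```bash
python3 -c "
import cv2
a=cv2.imread('pics/side0.png');cv2.imwrite('pics/sidec.png',cv2.resize(a[130:430,100:440],(680,600),interpolation=cv2.INTER_CUBIC))"
```

```text
(no output)
```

View pics/sidec.png

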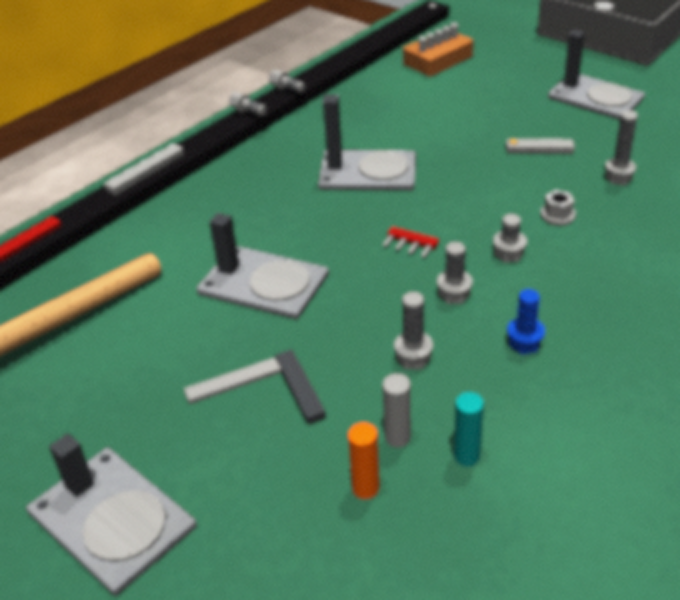

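The top view shows the four steel bolts at about (261,247), (308,236), (350,241) and (449,255). The nut is at (394,244), the steel pin at (217,267), and the orange and turquoise pins at (192,272) and (226,297). The blue bolt is at (300,282), and the spare bolts in the blue bin at (40,300) and grey tray at (615,150) are not part of the job. By shank length in the side view, I take (350,241) as bolt_50, (308,236) as bolt_65, (261,247) as bolt_80 and (449,255) as bolt_95. The anvils are at (131,215), (262,166), (368,145) and (522,208). Next I'll measure heights with the wrist camera.

```bash
cat >> h.py <<'E'
from scipy.spatial.transform import Rotation as R
def down(yaw):  # tool z down, tool y axis at yaw+90deg mirrored: columns x=(c,s,0), y=(s,-c,0)
    c,s=np.cos(yaw),np.sin(yaw)
    return R.from_matrix(np.array([[c,s,0],[s,-c,0],[0,0,-1.]])).as_rotvec()
E
python3 - <<'E'
from h import *
s=manip.get_state();print(R.from_rotvec(s["ee_rot"]).as_matrix().round(2).tolist())
for y in (-0.16,0.1):
    for yaw in (0,np.pi,1.57,-1.57):
        q=manip.solve_ik([0.48,y,0.36],down(yaw));print(y,yaw,None if q is None else np.round(q,2).tolist())
for i,(x,y) in enumerate([(0.5,-0.25),(0.53,0.03),(0.5,0.25)]):
    best=None
    for yaw in (0,np.pi):
        q=manip.solve_ik([x,y,0.36],down(yaw))
        if q is not None:
            d=np.abs(np.array(q)-manip.get_state()["joint_pos"]).max()
            if best is None or d<best[0]: best=(d,q)
    manip.goto_joints(best[1]);p=manip.grab_frame("wrist");save(p,f"w{i}.png")
    np.save(f"w{i}.npy",p,allow_pickle=True)
    print(p["fov_y"],p["cx"],p["cy"],np.array(p["extrinsics"]).round(3).tolist())
    for n in ["bolt_50","stand_50","pin","nut"]:
        r=manip.tip_of(p,n)
        print(n,[(round(float(a["conf"]),2),np.round(a["xy"]).tolist(),at_z(p,a["xy"],0)[:2].round(3).tolist()) for a in r])
    print(manip.get_state()["time"])
ims=[cv2.resize(cv2.imread(f"pics/w{i}.png"),(400,300),interpolation=cv2.INTER_AREA) for i in range(3)]
cv2.imwrite("pics/wm.png",np.vstack([np.hstack(ims[:2]),np.hstack([ims[2],ims[2]*0])]))
E
```

```text
[[0.95, 0.32, 0.0], [0.32, -0.95, 0.0], [0.0, -0.0, -1.0]]
-0.16 0 [0.59, 0.02, -0.36, 1.57, 0.01, 1.55, -1.34]
-0.16 3.141592653589793 [0.75, 0.03, -0.52, 1.57, 0.01, 1.55, 1.8]
-0.16 1.57 [0.71, 0.03, -0.49, 1.57, 0.01, 1.55, 0.23]
-0.16 -1.57 None
0.1 0 [0.93, 0.04, -1.23, 1.58, 0.03, 1.55, -1.87]
0.1 3.141592653589793 [0.64, 0.01, -0.93, 1.59, 0.01, 1.55, 1.28]
0.1 1.57 [-0.04, -0.02, -0.25, 1.61, -0.0, 1.55, -0.29]
0.1 -1.57 [-1.69, -0.31, 1.15, 1.66, 0.28, 1.61, 2.6]
61.49413318624571 317.5538784766758 240.42120872218695 [[-0.0, -0.957, -0.29, 0.573], [-1.0, 0.0, 0.0, -0.252], [-0.0, 0.29, -0.957, 0.503], [0.0, 0.0, 0.0, 1.0]]
bolt_50 [(0.63, [5.0, 232.0], [0.432, 0.153]), (0.59, [154.0, 226.0], [0.44, -0.04]), (0.56, [81.0, 214.0], [0.455, 0.051]), (0.55, [77.0, 286.0], [0.356, 0.072])]
stand_50 [(0.79, [179.0, 42.0], [0.656, -0.095]), (0.72, [466.0, 180.0], [0.499, -0.436])]
pin []
nut []
4.125
61.49413318624571 317.5538784766758 240.42120872218695 [[-0.001, -0.957, -0.289, 0.603], [-1.0, 0.001, -0.0, 0.028], [0.001, 0.289, -0.957, 0.503], [0.0, 0.0, 0.0, 1.0]]
bolt_50 [(0.9,
[... 402 characters left out ...]
784766758 240.42120872218695 [[-0.0, -0.957, -0.289, 0.574], [-1.0, 0.001, -0.001, 0.248], [0.001, 0.289, -0.957, 0.503], [0.0, 0.0, 0.0, 1.0]]
bolt_50 [(0.86, [544.0, 226.0], [0.442, -0.044]), (0.66, [470.0, 216.0], [0.454, 0.052]), (0.66, [448.0, 285.0], [0.359, 0.072]), (0.55, [390.0, 232.0], [0.434, 0.154])]
stand_50 [(0.97, [153.0, 170.0], [0.513, 0.451]), (0.81, [403.0, 84.0], [0.613, 0.147]), (0.65, [620.0, 40.0], [0.659, -0.095])]
pin [(0.78, [336.0, 306.0], [0.329, 0.223]), (0.63, [278.0, 270.0], [0.382, 0.301]), (0.62, [316.0, 267.0], [0.386, 0.249]), (0.37, [542.0, 224.0], [0.444, -0.041]), (0.2, [468.0, 215.0], [0.456, 0.055])]
nut [(0.85, [618.0, 236.0], [0.429, -0.143])]
6.6083
```

View pics/wm.png

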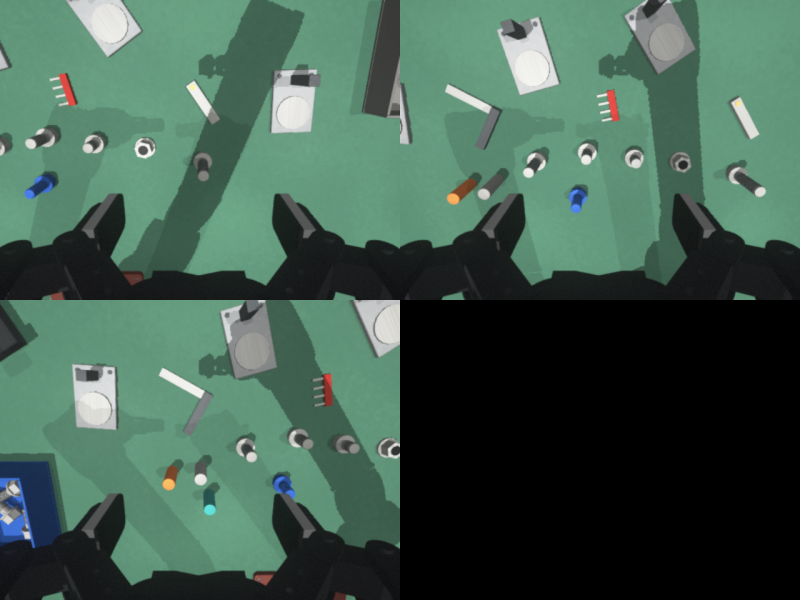

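```bash
cat > fit.py <<'E'
from h import *
from scipy.optimize import minimize
P=[np.load(f"w{i}.npy",allow_pickle=True).item() for i in range(3)]+[manip.grab_frame("side")]
save(P[3],"side1.png")
a=np.linspace(0,2*np.pi,24,endpoint=False)
def cyl(x,y,r,z0,z1): return np.array([[x+r*np.cos(t),y+r*np.sin(t),z] for t in a for z in (z0,z1)])
def box(o,yaw,x0,x1,y0,y1,z0,z1):
    c,s=np.cos(yaw),np.sin(yaw) # stand x=(c,s), y=(-s,c)
    return np.array([[o[0]+c*u-s*v,o[1]+s*u+c*v,z] for u in (x0,x1) for v in (y0,y1) for z in (z0,z1)])
def sil(p,parts):
    m=np.zeros((480*4,640*4),np.uint8)
    for X in parts:
        h=cv2.convexHull(np.array([proj(p,q) for q in X],np.float32)*4+2).astype(np.int32)
        cv2.fillConvexPoly(m,h,1)
    return cv2.resize(m.astype(np.float32),(640,480),interpolation=cv2.INTER_AREA)
bolt=lambda v:[cyl(v[0],v[1],.0165,0,.016),cyl(v[0],v[1],.019,.016,.02),cyl(v[0],v[1],.01,.02,v[2])]
stand=lambda v:[box(v[:2],v[3],-.04,.04,-.04,.08,0,.01),cyl(v[0],v[1],.032,.01,.014),box(v[:2],v[3],-.009,.009,.053,.071,.01,.014+v[2])]
def run(name,model,inits,tol):
    M=[[r["pixels"] for r in manip.regions_of(p,name)] for p in P]
    for v0 in inits:
        use=[]
        for p,ms in zip(P,M):
            s=sil(p,model(v0))
            if s.sum()<10: continue
            b=max(((np.minimum(s,m).sum()/np.maximum(s,m).sum(),i) for i,m in enumerate(ms)),default=(0,0))
            if b[0]>.4:
                m=ms[b[1]];ys,xs=np.where(m)
                if xs.min()>2 and xs.max()<637 and ys.min()>2 and ys.max()<477: use.append((p,m))
        def cost(v):
            t=0
            for p,m in use: s=sil(p,model(v));t+=1-np.minimum(s,m).sum()/np.maximum(s,m).sum()
            return t/max(len(use),1)
        sx=np.array([v0]+[np.array(v0)+np.eye(len(v0))[i]*([.006,.006,.02,.2][i]) for i in range(len(v0))])
        r=minimize(cost,v0,method="Nelder-Mead",options=dict(initial_simplex=sx,xatol=2e-4,fatol=1e-4,maxiter=160))
        print(name,len(use),r.x.round(4).tolist(),"iou",round(1-r.fun,3),
          [(L,round(1-cost([r.x[0],r.x[1],L,*r.x[3:]]),3)) for L in (.05,.065,.08,.095)])
run("bolt_50",bolt,[[.437,-.043,.07],[.456,.051,.07],[.432,.154,.07],[.401,-.258,.07]],0)
run("stand_50",stand,[[.657,-.094,.07,-1.0],[.612,.15,.07,-1.35],[.512,.449,.07,-1.57],[.498,-.434,.07,-1.6]],0)
print(manip.get_state()["time"])
E
python3 fit.py
```

```text
bolt_50 4 [0.4398, -0.0437, 0.0474] iou 0.913 [(0.05, np.float32(0.898)), (0.065, np.float32(0.787)), (0.08, np.float32(0.693)), (0.095, np.float32(0.615))]
bolt_50 4 [0.4532, 0.0507, 0.0638] iou 0.93 [(0.05, np.float32(0.832)), (0.065, np.float32(0.926)), (0.08, np.float32(0.821)), (0.095, np.float32(0.73))]
bolt_50 3 [0.4332, 0.1543, 0.0779] iou 0.939 [(0.05, np.float32(0.753)), (0.065, np.float32(0.855)), (0.08, np.float32(0.934)), (0.095, np.float32(0.836))]
bolt_50 3 [0.4025, -0.26, 0.0908] iou 0.902 [(0.05, np.float32(0.638)), (0.065, np.float32(0.739)), (0.08, np.float32(0.841)), (0.095, np.float32(0.886))]
stand_50 1 [0.658, -0.0958, 0.0944, -0.9765] iou 0.943 [(0.05, np.float32(0.837)), (0.065, np.float32(0.871)), (0.08, np.float32(0.907)), (0.095, np.float32(0.942))]
stand_50 2 [0.6134, 0.1504, 0.0632, -1.309] iou 0.961 [(0.05, np.float32(0.942)), (0.065, np.float32(0.96)), (0.08, np.float32(0.934)), (0.095, np.float32(0.907))]
stand_50 2 [0.5104, 0.4484, 0.0482, -1.6448] iou 0.956 [(0.05, np.float32(0.956)), (0.065, np.float32(0.94)), (0.08, np.float32(0.917)), (0.095, np.float32(0.893))]
stand_50 2 [0.5005, -0.4347, 0.0781, -1.5438] iou 0.944 [(0.05, np.float32(0.9)), (0.065, np.float32(0.921)), (0.08, np.float32(0.941)), (0.095, np.float32(0.911))]
7.0583
```

Silhouette fits from 3–4 views give these matches:

| Bolt | Bolt position (x, y) | Stand position (x, y) |
|---|---|---|
| 50 mm | (.440, -.044) | (.510, .448) |
| 65 mm | (.453, .051) | (.613, .150) |
| 80 mm | (.433, .154) | (.5005, -.435) |
| 95 mm | (.4025, -.260) | (.658, -.096) |

I'll check the choice in one close crop, then start.

```bash
cat > job.py <<'E'
from h import *
B={50:(.4398,-.0437,.024),65:(.4532,.0507,.029),80:(.4332,.1543,.036),95:(.4025,-.26,.046)}
S={50:(.5104,.4484),65:(.6134,.1504),80:(.5005,-.4347),95:(.658,-.0958)}
lo=np.array([-2.58,-.38,-1.3,.25,-1.5,.08,-2.65]);hi=np.array([2.58,2.09,1.39,2.4,4.64,2.09,2.65])
def best(x,y,z,zlow):
    q0=np.array(manip.get_state()["joint_pos"]);b=None
    for yaw in np.arange(0,2*np.pi,np.pi/8):
        q=manip.solve_ik([x,y,z],down(yaw)); q2=manip.solve_ik([x,y,zlow],down(yaw))
        if q is None or q2 is None: continue
        q,q2=np.array(q),np.array(q2)
        if min((q-lo).min(),(hi-q).min(),(q2-lo).min(),(hi-q2).min())<.06: continue
        d=np.abs(q-q0).max()
        if b is None or d<b[0]: b=(d,yaw,q)
    return b
def log(m):
    s=manip.get_state();print(m,"t",round(s["time"],2),s["eef_pos"].round(4),"op",round(s["opening"],4),"F",round(float(s["grasp_force"]),1),np.round(s["contact_force"],1))
def pick(L,z0=None):
    x,y,zg=B[L]
    b=best(x,y,.2,zg);print("yaw",b[1]);manip.goto_joints(b[2])
    manip.grip(.045)
    print("hit",manip.movel([x,y,zg],velocity=.12,until_force=8));log("at")
    manip.grip(.0);log("gripped")
    manip.movel([x,y,.22],velocity=.2);log("lifted")
def place(L):
    x,y=S[L];zg=B[L][2]+.014
    b=best(x,y,.22,zg);print("yaw",b[1]);manip.goto_joints(b[2])
    manip.movel([x,y,zg+.006],velocity=.15)
    print("touch",manip.movel([x,y,zg-.003],velocity=.02,until_force=4));log("down")
def release(L):
    x,y=S[L];z=manip.get_state()["eef_pos"][2]
    manip.grip(.045);manip.movel([x,y,.24],velocity=.2);log("released")
E
python3 - <<'E'
from job import *
p=np.load("w1.npy",allow_pickle=True).item()
cv2.imwrite("pics/crop1.png",cv2.resize(p["img"][190:330,180:580,::-1],(800,280),interpolation=cv2.INTER_CUBIC))
pick(50)
save(manip.grab_frame("side"),"s50a.png")
E
```

```text
yaw 5.890486225480862
hit False
at t 10.43 [ 0.4403 -0.0437  0.0246] op 0.0453 F 0.0 [ 0.1  0.1 -0.6]
gripped t 10.78 [ 0.4402 -0.0437  0.0245] op 0.0178 F 58.4 [-1.5  1.   6.3]
lifted t 11.92 [ 0.4391 -0.0437  0.2188] op 0.0182 F 58.6 [ 0.2  0.1 -1.9]
```

View pics/crop1.png

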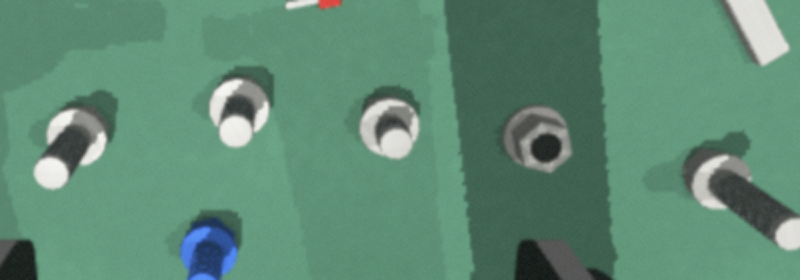

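View pics/s50a.png

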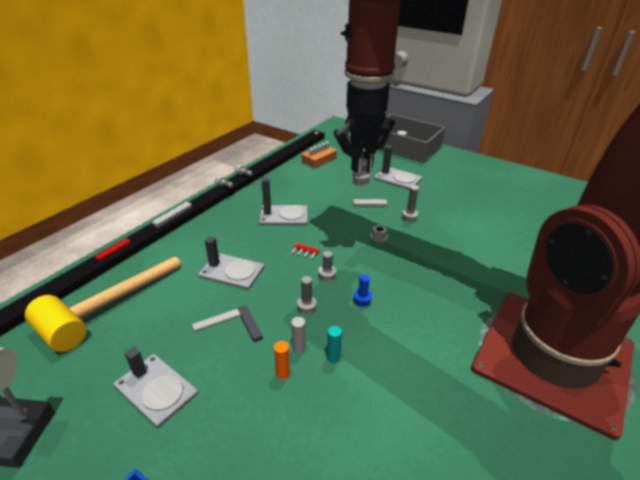

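The crop shows bolt_50, the shortest, at (390,130). The 65 mm bolt is to its left and the nut with its dark hole to its right at (540,140). The side view shows bolt_50 held upright in the gripper at (362,172).

```bash
python3 - <<'E'
from job import *
place(50)
save(manip.grab_frame("side"),"s50b.png")
release(50)
p=manip.grab_frame("side");save(p,"s50c.png")
a,b=[cv2.imread(f"pics/s50{k}.png")[300:480,60:260] for k in "bc"]
cv2.imwrite("pics/s50.png",cv2.resize(np.hstack([a,b]),(800,360)))
E
```

```text
yaw 1.1780972450961724
touch True
down t 15.47 [0.5107 0.4487 0.0387] op 0.0182 F 59.5 [-0.7 -0.5  6. ]
released t 17.05 [0.5102 0.4479 0.2387] op 0.045 F 0.0 [-0.4  0.3  0.2]
```

View pics/s50.png

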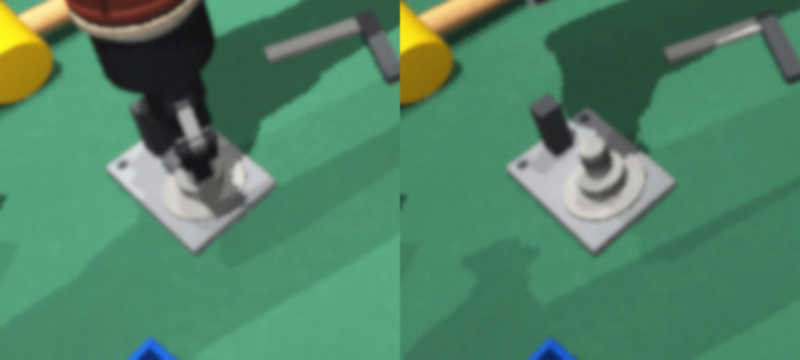

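bolt_50 stands upright on its anvil, at about (600,170) in the right-hand crop. Next is bolt_65.

```bash
python3 - <<'E'
from job import *
pick(65); place(65)
save(manip.grab_frame("side"),"s65b.png")
release(65)
save(manip.grab_frame("side"),"s65c.png")
a,b=[cv2.imread(f"pics/s65{k}.png")[180:360,160:400] for k in "bc"]
cv2.imwrite("pics/s65.png",cv2.resize(np.hstack([a,b]),(800,300)))
E
```

```text
yaw 0.7853981633974483
hit False
at t 20.39 [0.4537 0.0508 0.0296] op 0.0449 F 0.0 [-0.5 -0.5 -0.8]
gripped t 20.74 [0.4535 0.0507 0.0296] op 0.0186 F 58.4 [-2.   0.2  5.3]
lifted t 21.85 [0.4525 0.0506 0.2188] op 0.0186 F 58.6 [ 0.5  0.1 -2.7]
yaw 1.5707963267948966
touch True
down t 24.28 [0.6139 0.1505 0.0437] op 0.0182 F 59.5 [-0.5 -1.   7.1]
released t 25.84 [0.6129 0.1501 0.2387] op 0.0448 F 0.0 [ 0.9 -0.3 -0.3]
```

View pics/s65.png

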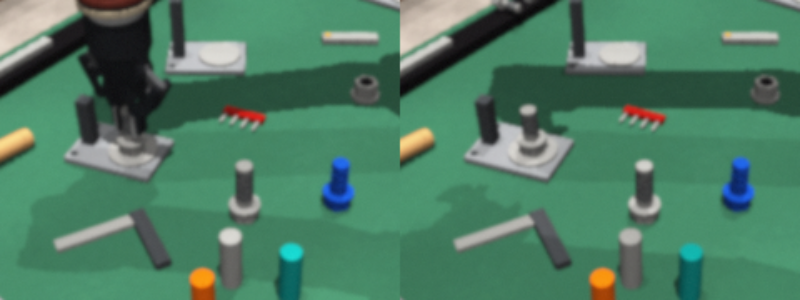

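bolt_65 stands upright on its anvil at about (533,150) in the right-hand crop. bolt_80 and the pin have not moved. Next is bolt_80.

```bash
python3 - <<'E'
from job import *
pick(80); place(80)
save(manip.grab_frame("side"),"s80b.png")
release(80)
save(manip.grab_frame("side"),"s80c.png")
a,b=[cv2.imread(f"pics/s80{k}.png")[100:280,240:480] for k in "bc"]
cv2.imwrite("pics/s80.png",cv2.resize(np.hstack([a,b]),(800,300)))
E
```

```text
yaw 1.5707963267948966
hit False
at t 28.39 [0.4337 0.1545 0.0366] op 0.0451 F 0.0 [ 0.6 -0.8  0.7]
gripped t 28.74 [0.4336 0.1543 0.0365] op 0.0187 F 58.3 [-0.  -0.4  6.1]
lifted t 29.81 [0.4325 0.154  0.2188] op 0.0185 F 58.6 [-0.6 -0.5 -3.8]
yaw 1.1780972450961724
touch True
down t 33.54 [ 0.5009 -0.4351  0.0506] op 0.0188 F 59.4 [ 0.2 -0.   4.7]
released t 35.07 [ 0.5    -0.4344  0.2386] op 0.0449 F 0.0 [ 0.4 -0.8 -0.2]
```

View pics/s80.png

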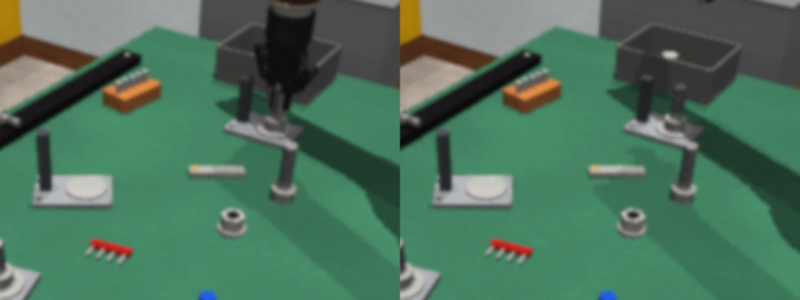

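bolt_80 stands on its anvil at about (678,118) in the right-hand crop, and bolt_95 is untouched at (686,170). Last is bolt_95.

```bash
python3 - <<'E'
from job import *
pick(95); place(95); release(95)
b=best(.5,.3,.4,.36); manip.goto_joints(b[2]); manip.hold(.5)
p=manip.grab_frame("top");save(p,"endtop.png");log("end")
a=cv2.resize(p["img"][110:310,90:570,::-1],(800,333));
for q in [("side")]:
    s=manip.grab_frame(q);save(s,"endside.png")
b=cv2.resize(s["img"][120:300,180:440,::-1],(800,554))[:267*2:1]
cv2.imwrite("pics/end1.png",a);cv2.imwrite("pics/end2.png",b)
E
```

```text
yaw 1.5707963267948966
hit False
at t 37.6 [ 0.4029 -0.2603  0.0467] op 0.0452 F 0.0 [ 0.8  0.2 -0.4]
gripped t 37.95 [ 0.4029 -0.2603  0.0466] op 0.0186 F 58.5 [0.2 1.3 6.6]
lifted t 38.97 [ 0.4018 -0.2596  0.2188] op 0.0187 F 58.6 [ 0.9  0.2 -2.6]
yaw 2.748893571891069
touch True
down t 41.67 [ 0.6585 -0.0957  0.0607] op 0.0185 F 59.3 [0.6 0.2 4.5]
released t 43.09 [ 0.6575 -0.096   0.2387] op 0.0453 F 0.0 [ 0.4 -0.7 -0.2]
end t 45.31 [0.5 0.3 0.4] op 0.0451 F 0.0 [-0.2 -0.8  1.4]
```

View pics/end1.png

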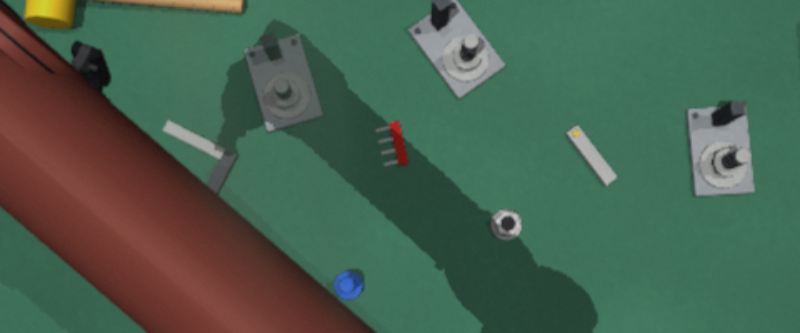

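View pics/end2.png

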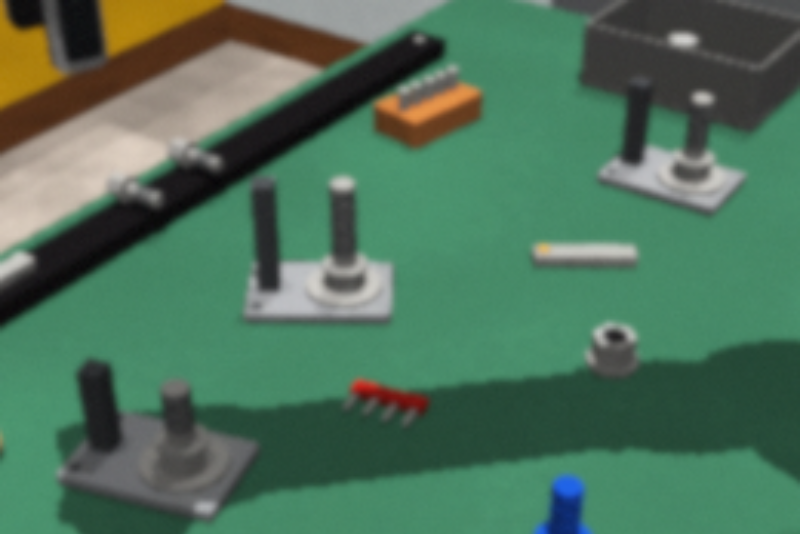

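bolt_65, bolt_80 and bolt_95 stand on their anvils, level with their posts, and the nut and the blue bolt are in place. One last look at bolt_50 and the pin, which the arm hides in the top view.

View pics/endside.png

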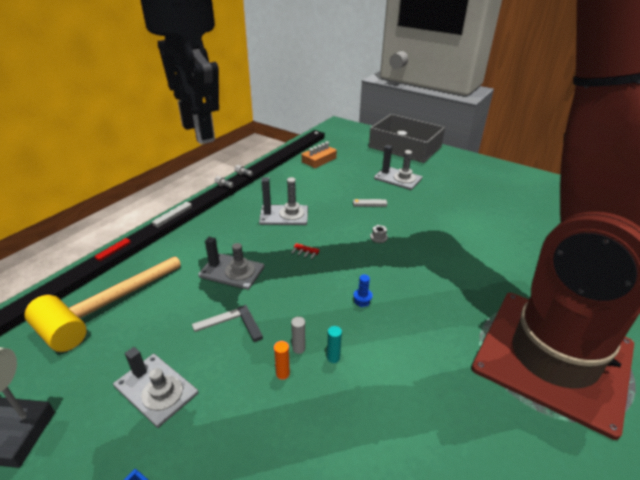

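The picture shows all four bolts upright on their anvils at (158,385), (237,262), (291,205) and (407,167). The pin at (298,335) and the nut at (379,233) are where they were.

```bash
python3 -c "
from h import *
print(manip.close_job())"
```

```text
the job is handed in; nothing more can be done
None
```

The job is handed in: all four bolts were placed shortest to longest and stand upright, head down, on their matching anvils, with the pin and nut left where they were, after about 45 s of the 104 s allowed.

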